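Put the balance check weights back in their seats

ROBOT

A 7-joint arm with a two-finger parallel gripper is mounted at the origin on the work surface. World frame = base frame: x ahead of the robot, y to its left, z up, the work surface at z = 0. Lengths are in m, angles in rad, forces in N, time in s.
With the tool pointing down it reaches from about 0.4 to 0.85 m from the base axis. Payload 10.4 kg.
Tool frame: the origin (TCP) lies on the centre line of the jaws, within the pads' length; the fingertips stand r.finger_overhang ahead of it and the grasp point (between the pads) lies 5 mm behind it (r.finger_overhang is the distance from the TCP to the fingertips, in m); z points along the fingers, y is the line along which they close (so a half turn about z gives the same grasp; the last joint's range is limited). The gripper opens to 87 mm and grips with 3 to 60 N. Pads are 19 mm wide; open, the fingers measure 117 mm over their backs; the gripper's body (75 mm by 190 mm) begins 51 mm behind the grasp point.
Start: joints at [-1.275, 0.332, -0.065, 1.46, 0.022, 1.35, -0.088], TCP at [0.196, 0.594, 0.212] pointing down, gripper open.
Joint ranges: [-2.6, 2.6], [-0.5, 2.12], [-1.47, 1.34], [0.16, 2.42], [-1.27, 4.41], [0.06, 2.06], [-2.6, 2.6]. Speed limits (rad/s): [2.22, 2.22, 2.79, 2.79, 3.14, 3.14, 3.14].

INTERFACE

Orientations are given as a unit quaternion [x, y, z, w].
In Python, from bench import read_state, viewer, r gives the robot as it stands.
- The arm moves only by the tool carry_out, never from a script. Its argument "moves" is a list of rows, each a list of 6 numbers: the shift along the tool's x, y, z in units of 40 mm (1.0 is 40 mm), then the turn, a rotation vector about the tool's x, y, z in units of 8 degrees (1.0 is 8 degrees). A call has 1 to 20 rows; each row shifts and turns the commanded pose from where the row before left it, along the tool's axes as they then stand; what a row does not reach is not made up. A row lasts 1/8 s, in which the tool goes at most 62.5 mm and 10.7 degrees, less where a joint would pass 70% of its speed; a pose out of reach is approached as far as the arm can. A call is refused whole if a number of a shift passes 1 or a number of a turn 1, either way. A call with a gripper value outside its range is refused whole. "fingers" is the finger opening in mm, from 0 to 87, set as the call begins (left out, the last holds). The fingers move at their own pace and stop on an object; "force" is the grip in N (left out, the last holds). Time passes only in rows, so rows that do not move let the fingers close. It gives the time, the measured TCP pose, the force, the opening and the grip force at its end, in the units of the state.
- read_state(): the state, without advancing time (a new reading comes with each control period).
- viewer.camera(name): name is "scene" or "top"; returns a dict with "pixels" (384x512x3 uint8, red, green, blue), "range_z" (384x512 float32, m along the optical axis (not along the pixel's ray), 0 where there is no reading), "fx", "fy", "cx", "cy" (pixels), "xyz" and "orientation" of the camera in the world. Camera axes: x right, y down, z forward; pixel columns grow to the right and rows downward; lengths in m; the calibration is good to about 2 mm. A picture is of the moment at which its call begins.
- r.close_job(): hands the job in; it is judged then, once.
The state is a dict: "time": time; "joint_positions": joint angles; "joint_vel": joint speeds; "joint_torque": joint torques, N m; "ee_pos": TCP position; "eef_rot": TCP orientation; "ft_force": force on the tool from outside, world axes, zero at the start; "torque": the same for the moment, N m; "width": finger opening in m; "grip_force": force on a finger pad.
Only numpy, scipy, OpenCV 4.12 (cv2) and the standard library are available. Lean on these libraries where they do the work, as an engineer would, in place of code of your own. Each camera call takes 0.05 s, during which the arm holds its last target. There are 200 camera calls.

TASK

The load check is finished and the four steel check weights are still stacked on the balance pan. Take the stack apart and put every weight back into the storage seat of its own size (largest weight in the largest seat, and so on down to the smallest), each lying flat on the floor inside the rim. Set the weights down gently, do not drop them, and do not shift or knock over the beaker and the jar.

Things in the scene. Friction and masses are not known exactly. Their poses are not given: they have to be found in the camera images.
- w64_mid (a point): Centre (half-way up) of the largest weight: flat steel disc 64 mm across, 24 mm high, about 600 g; z is its upright axis. It starts at the bottom of the stack, on the balance pan, near the centre of the pan. White fixed balance: pan 140 mm across, top 80 mm above the bench; housing 58 mm high, from the pan centre 160 mm to its display side (robot side), 90 mm to the far side, 100 mm sideways.
- w50_mid (a point): Centre (half-way up) of the second largest weight: flat steel disc 50 mm across, 24 mm high, about 370 g; z is its upright axis. It starts second from the bottom, on the 64 mm disc, within 2 mm of the centre of the one below.
- w36_mid (a point): Centre (half-way up) of the second smallest weight: flat steel disc 36 mm across, 24 mm high, about 190 g; z is its upright axis. It starts third from the bottom, on the 50 mm disc, within 2 mm of the centre of the one below.
- w22_mid (a point): Centre (half-way up) of the smallest weight: flat steel disc 22 mm across, 24 mm high, about 75 g; z is its upright axis. It starts on top of the stack, on the 36 mm disc, within 2 mm of the centre of the one below.
- seat64_floor (a point): Centre of the floor of the largest storage seat, which belongs to the 64 mm weight: a fixed round black plastic tray with a grey floor, 80 mm across inside its rim (88 mm outside). The floor is 5 mm above the bench, the rim stands 3 mm above the floor; z points up.
- seat50_floor (a point): Centre of the floor of the second largest storage seat, which belongs to the 50 mm weight: a fixed round black plastic tray with a grey floor, 66 mm across inside its rim (74 mm outside). The floor is 5 mm above the bench, the rim stands 3 mm above the floor; z points up.
- seat36_floor (a point): Centre of the floor of the second smallest storage seat, which belongs to the 36 mm weight: a fixed round black plastic tray with a grey floor, 52 mm across inside its rim (60 mm outside). The floor is 5 mm above the bench, the rim stands 3 mm above the floor; z points up.
- seat22_floor (a point): Centre of the floor of the smallest storage seat, which belongs to the 22 mm weight: a fixed round black plastic tray with a grey floor, 38 mm across inside its rim (46 mm outside). The floor is 5 mm above the bench, the rim stands 3 mm above the floor; z points up.
- beaker: Bystander: empty clear glass beaker, 68 mm across, 85 mm high, loose on the bench; origin at the centre of its underside.
- jar: Bystander: brown glass jar with white cap, 54 mm across, 85 mm high, loose on the bench; origin at the centre of its underside.
Things that resemble listed ones, but are neither listed nor needed, are in the scene too. Leave any blue look-alike of the part that bears seat22_floor alone. Leave any pink look-alike of the part that bears w64_mid alone.

How it is judged:
At the end, for the whole second after the job is handed in: Each of the four weights lies flat (within 0.04 rad) on the floor of the seat of its own size, its centre within 10 mm of the seat's centre sideways (inside the rim), released and at rest (horizontal distance between w64_mid and seat64_floor below 0.01 m and z of w64_mid in the frame of seat64_floor between 0.0095 and 0.0135 m and angle between each of w64_mid, w50_mid, w36_mid, w22_mid's own z axis and vertical below 0.04 rad and linear speed of each of w64, w50, w36, w22 below 0.02 m/s and contact force between each of w64, w50, w36, w22 and the fingers below 0.2 N and horizontal distance between w50_mid and seat50_floor below 0.01 m and z of w50_mid in the frame of seat50_floor between 0.0095 and 0.0135 m and horizontal distance between w36_mid and seat36_floor below 0.01 m and z of w36_mid in the frame of seat36_floor between 0.0095 and 0.0135 m and horizontal distance between w22_mid and seat22_floor below 0.01 m and z of w22_mid in the frame of seat22_floor between 0.0095 and 0.0135 m); the robot touches nothing.
It fails at once if the beaker is shifted by more than 25 mm or tipped (distance of beaker from where it was at the start of the episode above 0.025 m or angle between beaker's own z axis and vertical above 0.3 rad).
It fails at once if the jar is shifted by more than 25 mm or tipped (distance of jar from where it was at the start of the episode above 0.025 m or angle between jar's own z axis and vertical above 0.3 rad).
It fails at once if a weight is dropped (falls freely, out of the fingers, at over 0.6 m/s: a fall of about 2 cm) ((contact force between w64 and the fingers below 0.05 N and linear speed of w64 above 0.6 m/s) or (contact force between w50 and the fingers below 0.05 N and linear speed of w50 above 0.6 m/s) or (contact force between w36 and the fingers below 0.05 N and linear speed of w36 above 0.6 m/s) or (contact force between w22 and the fingers below 0.05 N and linear speed of w22 above 0.6 m/s)).
It also fails if it takes over 128 s, if anything falls off the work surface, if the arm or the gripper's body presses on something with over 40 N, if the wrist force passes 120 N, or if a joint passes its speed limit or range.

## Working session

There is one attempt and no reset: what is moved stays moved. The work goes in short steps, Python scripts to look and compute and a tool call to move; the robot and the scene stay as the last step left them, time stands still between calls to the robot, and variables do not carry over. Pictures are saved under pics/ and viewed, at most 14 in all, crops included, and the job is handed in when it is done.

Besides the shell and the picture viewer there is one more tool, called after "Request:" as name(argument=value, ...), one argument or row to a line, values as JSON. carry_out: Moves the arm, as the interface text tells. Its arguments: {"type":"object","properties":{"moves":{"type":"array","items":{"type":"array","items":{"type":"number"}}},"fingers":{"type":"number"},"force":{"type":"number"}},"required":["moves"]}

```bash
mkdir -p pics
python3 - <<'E'
from bench import read_state, viewer, r
import cv2,numpy as np
print(read_state(), r.finger_overhang)
for n in("scene","top"):
    c=viewer.camera(n); cv2.imwrite(f"pics/{n}0.png",c["pixels"][:,:,::-1]); np.savez(f"{n}0.npz",**c)
    print(n,c["fx"],c["fy"],c["cx"],c["cy"],c["xyz"],c["orientation"])
E
```

```text
{'time': 0.0, 'joint_positions': array([-1.27457957,  0.33288682, -0.06465193,  1.46094641,  0.02163595,
        1.34991022, -0.08853967]), 'joint_vel': array([ 0.00053949,  0.0016777 , -0.00088828,  0.00045333,  0.00062073,
        0.00126517,  0.00039088]), 'joint_torque': array([-3.02140215e-04, -6.23261905e+01,  2.43303424e-02, -3.89904964e+01,
       -6.15267735e-02,  3.95914412e-02,  1.15812172e-04]), 'ee_pos': array([0.19582069, 0.59310178, 0.21144208]), 'eef_rot': array([ 1.58761775e-01,  9.87316651e-01, -7.25334214e-04, -5.65557602e-05]), 'ft_force': array([-0.78599779,  0.25221836, -0.29844807]), 'torque': array([-0.01086472,  0.01194054, -0.01025083]), 'grip_force': 0.0, 'width': 0.08723662269005761} 0.014
scene 357.96531307289143 357.96531307289143 258.55735905004076 188.75800564865 [0.8607903  0.22943847 0.83800113] [ 0.38327766  0.88764131 -0.2365224  -0.09616808]
top 351.61836839388855 351.61836839388855 255.5039131045684 188.33069625892358 [ 0.36375441 -0.03777873  1.04659138] [-0.68416696  0.72144497 -0.07609896  0.07511105]
```

View pics/scene0.png

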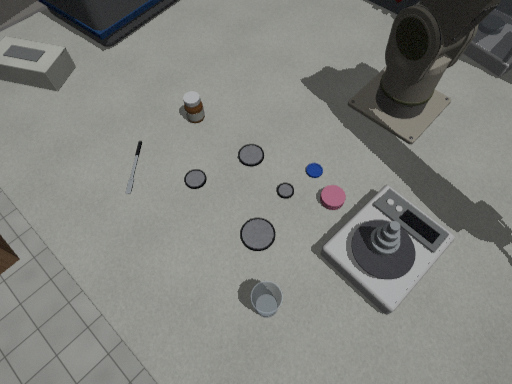

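View pics/top0.png

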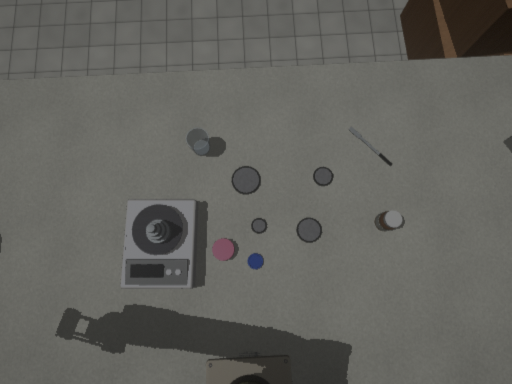

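The stack is at scene (388,238) and top (157,231).

| Seat | scene | top |
|---|---|---|
| 64 | (258,234) | (246,180) |
| 50 | (251,155) | (309,230) |
| 36 | (195,179) | (323,176) |
| 22 | (286,190) | (259,226) |

- **Possible mix-ups:** the blue disc at scene (314,170) / top (256,261) could pass for seat22, and the pink disc at (333,197) / (223,249) for w64. The seats could also be swapped among themselves. I'm choosing the black-rimmed grey seats and the steel stack on the pan.
- **Bystanders:** the beaker is at scene (266,299) and the jar at (194,107).

```bash
cat > h.py <<'E'
import numpy as np,cv2
from scipy.spatial.transform import Rotation as R
def ray(c,u,v,z):
    d=R.from_quat(c["orientation"]).as_matrix()@np.array([(u-c["cx"])/c["fx"],(v-c["cy"])/c["fy"],1.])
    p=np.asarray(c["xyz"]); return p+d*(z-p[2])/d[2]
def cloud(c):
    v,u=np.mgrid[:384,:512]; Z=c["range_z"]
    P=np.stack([(u-c["cx"])/c["fx"]*Z,(v-c["cy"])/c["fy"]*Z,Z],-1)
    W=P@R.from_quat(c["orientation"]).as_matrix().T+c["xyz"]; W[Z==0]=np.nan; return W
def seat(c,u,v,h=22):
    g=cv2.cvtColor(c["pixels"],cv2.COLOR_RGB2GRAY)
    k=g[v-h:v+h+1,u-h:u+h+1]; k=cv2.resize(k,None,fx=4,fy=4,interpolation=cv2.INTER_CUBIC)
    t,m=cv2.threshold(k,0,255,cv2.THRESH_BINARY_INV|cv2.THRESH_OTSU)
    cs,_=cv2.findContours(m,cv2.RETR_EXTERNAL,cv2.CHAIN_APPROX_NONE)
    b=[q for q in cs if cv2.pointPolygonTest(cv2.convexHull(q),(4*h+2.,4*h+2.),False)>=0]
    q=cv2.convexHull(max(b,key=cv2.contourArea))[:,0]
    W=np.array([ray(c,(x+.5)/4-.5+u-h,(y+.5)/4-.5+v-h,.006)[:2] for x,y in q],np.float32)
    (x,y),rad=cv2.minEnclosingCircle(W); return x,y,2*rad
E
python3 - <<'E'
from h import *
S={"scene":[(258,234),(251,155),(195,179),(286,190)],"top":[(246,180),(309,230),(323,176),(259,226)]}
st={"scene":(388,238),"top":(157,231)}
ims=[]
for n in S:
    c=np.load(n+"0.npz")
    for s,d in zip((64,50,36,22),S[n]): print(n,s,np.round(seat(c,*d,h=22 if s>40 else 15),4))
    W=cloud(c);u,v=st[n];w=W[v-45:v+45,u-45:u+45].reshape(-1,3)
    for s,z in zip((64,50,36,22),(.104,.128,.152,.176)):
        p=w[abs(w[:,2]-z)<.004]
        if len(p)>4:
            (x,y),rad=cv2.minEnclosingCircle(p[:,:2].astype(np.float32)); print(n,"w",s,len(p),round(x,4),round(y,4),round(2*rad,4), p.mean(0).round(4))
    k=c["pixels"][v-35:v+35,u-35:u+35,::-1]; ims.append(cv2.resize(k,(385,385),interpolation=cv2.INTER_CUBIC))
    for nm,q in {"beaker":[(266,299),(201,145)],"jar":[(194,107),(390,220)]}.items():
        u,v=q[n=="top"]; w=W[v-20:v+20,u-20:u+20].reshape(-1,3); p=w[(w[:,2]>.05)]; print(n,nm,len(p),np.median(p,0).round(3) if len(p) else'')
cv2.imwrite("pics/stack.png",np.hstack(ims))
E
```

```text
scene 64 [ 0.6192 -0.016   0.0936]
scene 50 [ 0.4585 -0.1942  0.0814]
scene 36 [ 0.6193 -0.2504  0.0645]
scene 22 [ 0.4796 -0.0479  0.0507]
scene w 64 195 0.467 0.2242 0.0632 [0.481  0.2257 0.1033]
scene w 50 162 0.4675 0.2237 0.0495 [0.4769 0.2253 0.1273]
scene w 36 117 0.4663 0.2227 0.0363 [0.4727 0.2237 0.1512]
scene w 22 87 0.4665 0.2229 0.0229 [0.4675 0.2222 0.1747]
scene beaker 362 [0.72  0.109 0.077]
scene jar 318 [ 0.474 -0.409  0.082]
top 64 [ 0.619  -0.0175  0.0943]
top 50 [ 0.4569 -0.1961  0.0791]
top 36 [ 0.617  -0.2526  0.0655]
top 22 [ 0.478  -0.0492  0.0513]
top w 64 120 0.467 0.2243 0.0638 [0.4602 0.215  0.1029]
top w 50 101 0.4671 0.2239 0.0496 [0.463  0.2171 0.1269]
top w 36 67 0.4672 0.2234 0.0354 [0.4645 0.2195 0.1505]
top w 22 60 0.4673 0.223 0.022 [0.4673 0.2221 0.1745]
top beaker 245 [0.743 0.12  0.073]
top jar 337 [ 0.467 -0.412  0.082]
```

View pics/stack.png

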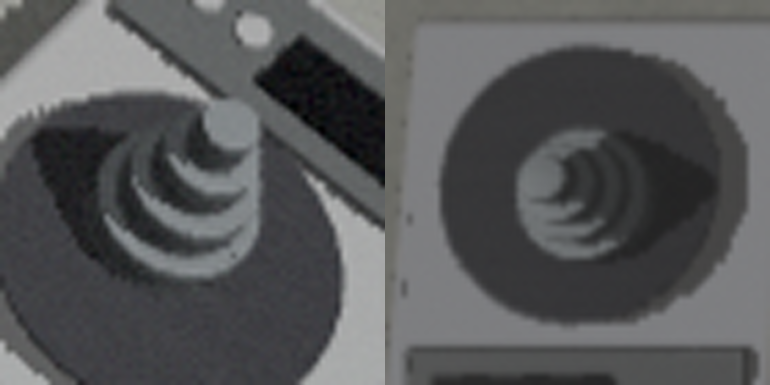

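The readings agree to within about 2 mm. The stack is at (0.467, 0.2235). The seats are at 64 (0.619,-0.017), 50 (0.458,-0.195), 36 (0.618,-0.2515) and 22 (0.479,-0.0485). The crop shows the four steel discs stacked on the pan as described. Next I'll turn the tool square to the world axes and move over the stack.

Request:
carry_out(
  moves=[
    [0,0,-0.2,0,0,-0.57],
    [0,0,-0.2,0,0,-0.57],
    [0,0,-0.2,0,0,-0.57],
    [0,0,-0.2,0,0,-0.57],
    [-0.56,-0.77,0,0,0,0],
    [-0.56,-0.77,0,0,0,0],
    [-0.56,-0.77,0,0,0,0],
    [-0.56,-0.77,0,0,0,0],
    [-0.56,-0.77,0,0,0,0],
    [-0.56,-0.77,0,0,0,0],
    [-0.56,-0.77,0,0,0,0],
    [-0.56,-0.77,0,0,0,0],
    [-0.56,-0.77,0,0,0,0],
    [-0.56,-0.77,0,0,0,0],
    [-0.56,-0.77,0,0,0,0],
    [-0.56,-0.77,0,0,0,0],
    [0,0,0,0,0,0],
    [0,0,0,0,0,0],
  ],
  fingers=60,
  force=20,
)

```text
time: 2.35
ee_pos: [0.464, 0.2244, 0.244]
eef_rot: [-0.0, 1.0, 0.0, -0.0]
ft_force: [-0.6, 0.6, 0.0]
width: 0.0595
grip_force: 0.0
```

Request:
carry_out(
  moves=[
    [-0.075,-0.03,0.3,0,0,0],
    [0,0,0.4,0,0,0],
    [0,0,0.4,0,0,0],
    [0,0,0.3,0,0,0],
    [0,0,0.2,0,0,0],
    [0,0,0.17,0,0,0],
    [0,0,0,0,0,0],
    [0,0,0,0,0,0],
  ],
)

```text
time: 3.35
ee_pos: [0.4677, 0.2227, 0.1738]
eef_rot: [0.0, 1.0, 0.0, 0.0]
ft_force: [-0.4, 0.8, -0.1]
width: 0.0601
grip_force: 0.0
```

Request:
carry_out(
  moves=[
    [0,0,0,0,0,0],
    [0,0,0,0,0,0],
    [0,0,0,0,0,0],
    [0,0,0,0,0,0],
    [0,0,0,0,0,0],
    [0,0,0,0,0,0],
    [0,0,0,0,0,0],
    [0,0,0,0,0,0],
    [0,0,0,0,0,0],
    [0,0,0,0,0,0],
  ],
  fingers=10,
  force=15,
)

```text
time: 4.6
ee_pos: [0.4675, 0.2226, 0.1734]
eef_rot: [0.0, 1.0, 0.0, 0.0]
ft_force: [0.4, -0.1, 0.1]
width: 0.0103
grip_force: 0.0
```

The fingers closed to 10 mm with no grip force, so they have not got the disc. I'll look.

Run:
```python
from bench import read_state, viewer, r
from h import *
ims=[]
for n,(u,v) in {"scene":(388,225),"top":(157,225)}.items():
    c=viewer.camera(n); np.savez(n+"1.npz",**c)
    k=c["pixels"][v-50:v+50,u-50:u+50,::-1]; ims.append(cv2.resize(k,(395,395),interpolation=cv2.INTER_CUBIC))
cv2.imwrite("pics/g1.png",np.hstack(ims))
print(read_state()["width"])
```

```text
0.01000585663165374
```

View pics/g1.png

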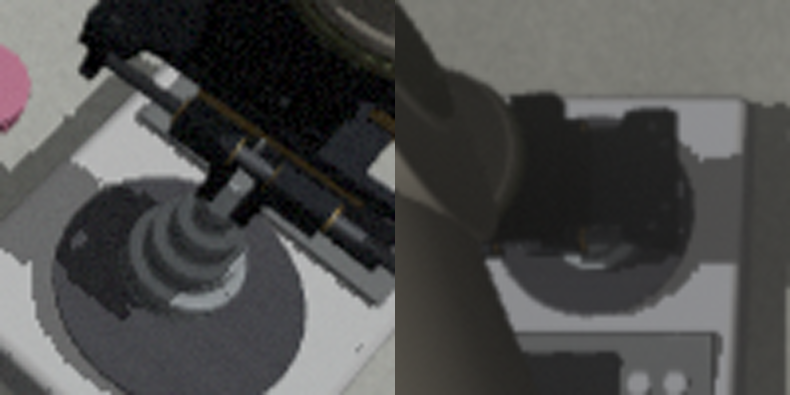

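Run:
```python
from h import *
ims=[]
for f in ("scene0","scene1"):
    c=np.load(f+".npz");W=cloud(c);g=cv2.cvtColor(c["pixels"],cv2.COLOR_RGB2GRAY)
    k=c["pixels"][205:260,362:417,::-1]; ims.append(cv2.resize(k,(395,395),interpolation=cv2.INTER_NEAREST))
    w=W[200:290,340:440].reshape(-1,3);gg=g[200:290,340:440].ravel()
    for s,z in zip((64,50,36,22),(.104,.128,.152,.176)):
        m=(abs(w[:,2]-z)<.004)&(abs(w[:,0]-.467)<.05)&(abs(w[:,1]-.224)<.05); p=w[m]
        print(f,s,len(p),p.min(0).round(3) if len(p) else '',p.max(0).round(3) if len(p) else '')
cv2.imwrite("pics/g2.png",np.hstack(ims))
v,u=np.mgrid[205:260:1,362:417:1]
w=W[205:260,362:417]
for vv in range(222,250,3):
    print(vv,[ (tuple((w[vv-205,x-362]*1000).astype(int)),int(g[vv,x])) for x in range(380,408,3)])
```

```text
scene0 64 195 [0.45  0.193 0.1  ] [0.498 0.255 0.108]
scene0 50 162 [0.452 0.199 0.124] [0.492 0.248 0.132]
scene0 36 117 [0.454 0.206 0.148] [0.484 0.24  0.156]
scene0 22 87 [0.456 0.212 0.172] [0.477 0.232 0.178]
scene1 64 195 [0.45  0.193 0.1  ] [0.498 0.255 0.108]
scene1 50 158 [0.451 0.199 0.124] [0.492 0.248 0.132]
scene1 36 106 [0.459 0.206 0.148] [0.484 0.24  0.155]
scene1 22 56 [0.455 0.213 0.172] [0.478 0.23  0.177]
222 [((np.int64(427), np.int64(192), np.int64(81)), 67), ((np.int64(421), np.int64(197), np.int64(79)), 71), ((np.int64(416), np.int64(202), np.int64(79)), 71), ((np.int64(480), np.int64(210), np.int64(194)), 11), ((np.int64(477), np.int64(215), np.int64(197)), 11), ((np.int64(460), np.int64(219), np.int64(175)), 72), ((np.int64(455), np.int64(223), np.int64(172)), 126), ((np.int64(471), np.int64(227), np.int64(207)), 83), ((np.int64(505), np.int64(231), np.int64(267)), 23), ((np.int64(506), np.int64(235), np.int64(274)), 12)]
225 [((np.int64(432), np.int64(196), np.int64(79)), 69), ((np.int64(454), np.int64(203), np.int64(125)), 75), ((np.int64(463), np.int64(2
[... 3957 characters left out ...]
)), 145), ((np.int64(444), np.int64(259), np.int64(81)), 70), ((np.int64(440), np.int64(264), np.int64(82)), 67), ((np.int64(434), np.int64(269), np.int64(79)), 67)]
249 [((np.int64(492), np.int64(229), np.int64(102)), 78), ((np.int64(488), np.int64(234), np.int64(102)), 106), ((np.int64(486), np.int64(238), np.int64(106)), 90), ((np.int64(479), np.int64(243), np.int64(103)), 104), ((np.int64(475), np.int64(248), np.int64(102)), 137), ((np.int64(471), np.int64(252), np.int64(104)), 104), ((np.int64(453), np.int64(258), np.int64(78)), 80), ((np.int64(450), np.int64(263), np.int64(81)), 69), ((np.int64(444), np.int64(268), np.int64(77)), 71), ((np.int64(440), np.int64(272), np.int64(79)), 64)]
```

View pics/g2.png

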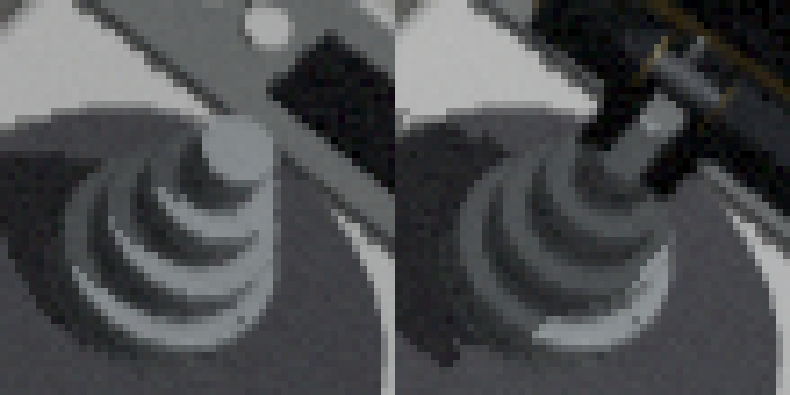

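Run:
```python
from h import *
c=np.load("scene1.npz");W=cloud(c);g=cv2.cvtColor(c["pixels"],cv2.COLOR_RGB2GRAY)
m=(g<28)&(abs(W[...,0]-.467)<.03)&(abs(W[...,1]-.223)<.05)&(W[...,2]<.24)&(W[...,2]>.14)
for p in sorted((W[m]*1000).astype(int).tolist(),key=lambda p:p[2])[:60]: print(p,end=' ')
```

```text
[471, 212, 173] [478, 215, 184] [476, 217, 184] [477, 228, 184] [477, 231, 184] [479, 211, 185] [476, 230, 185] [479, 234, 185] [479, 235, 187] [479, 210, 188] [479, 214, 188] [479, 211, 189] [477, 213, 189] [478, 231, 189] [479, 232, 189] [478, 216, 190] [478, 229, 190] [477, 214, 192] [480, 234, 192] [478, 235, 192] [477, 216, 193] [478, 230, 193] [480, 210, 194] [477, 213, 194] [479, 212, 195] [480, 233, 195] [478, 229, 196] [478, 232, 196] [477, 215, 197] [477, 230, 197] [480, 234, 197] [479, 211, 199] [477, 214, 199] [477, 216, 199] [479, 233, 199] [479, 212, 200] [477, 229, 200] [478, 232, 200] [480, 235, 200] [477, 215, 202] [479, 211, 203] [477, 213, 203] [478, 231, 203] [480, 234, 203] [477, 230, 204] [478, 217, 205] [478, 232, 205] [480, 233, 205] [479, 210, 206] [476, 213, 206] [478, 214, 206] [470, 217, 207] [477, 215, 207] [476, 217, 207] [480, 235, 207] [481, 236, 207] [478, 231, 208] [476, 232, 208] [480, 212, 209] [475, 216, 209]
```

The stack hasn't moved. The fingertips show at z≈0.183, but by TCP−14 mm they should be at 0.159, so they closed above the disc. I'll open and check whether the tip height depends on the opening.

Request:
carry_out(
  moves=[
    [0,0,0,0,0,0],
    [0,0,0,0,0,0],
    [0,0,0,0,0,0],
    [0,0,0,0,0,0],
    [0,0,0,0,0,0],
    [0,0,0,0,0,0],
  ],
  fingers=50,
)

```text
time: 5.45
ee_pos: [0.4675, 0.2226, 0.1734]
eef_rot: [0.0, 1.0, 0.0, -0.0]
ft_force: [1.5, -0.3, -0.4]
width: 0.0495
grip_force: 0.0
```

```bash
cat >> h.py <<'E'
def tips(c,x,y,zmin,zmax):
    W=cloud(c);g=cv2.cvtColor(c["pixels"],cv2.COLOR_RGB2GRAY)
    m=(g<28)&(abs(W[...,0]-x)<.025)&(abs(W[...,1]-y)<.075)&(W[...,2]<zmax)&(W[...,2]>zmin)
    P=W[m]*1000
    for s in(-1,1):
        Q=P[(P[:,1]-y*1000)*s>0]; Q=Q[np.argsort(Q[:,2])][:14]; print("side",s,Q.astype(int).tolist())
E
python3 - <<'E'
from bench import read_state, viewer, r
from h import *
c=viewer.camera("scene"); np.savez("scene2.npz",**c); s=read_state(); print(s["ee_pos"],s["width"],s["joint_positions"].round(3))
tips(c,.467,.223,.13,.26)
v,u=225,388
cv2.imwrite("pics/g3.png",cv2.resize(c["pixels"][v-45:v+45,u-45:u+45,::-1],(500,500),interpolation=cv2.INTER_NEAREST))
E
```

```text
[0.46753923 0.22264433 0.17345731] 0.0490843648506102 [-0.738  0.118  0.222  1.807 -0.028  1.219  1.062]
side -1 [[477, 194, 184], [479, 192, 185], [479, 196, 186], [478, 191, 187], [476, 197, 187], [478, 195, 187], [477, 194, 190], [479, 193, 191], [478, 196, 193], [478, 193, 193], [471, 198, 194], [479, 192, 194], [477, 195, 194], [478, 197, 194]]
side 1 [[477, 249, 183], [479, 254, 185], [477, 248, 186], [478, 251, 187], [480, 252, 187], [477, 249, 188], [478, 254, 188], [480, 253, 188], [478, 251, 191], [477, 248, 191], [480, 252, 192], [478, 253, 192], [477, 250, 194], [477, 251, 195]]
```

View pics/g3.png

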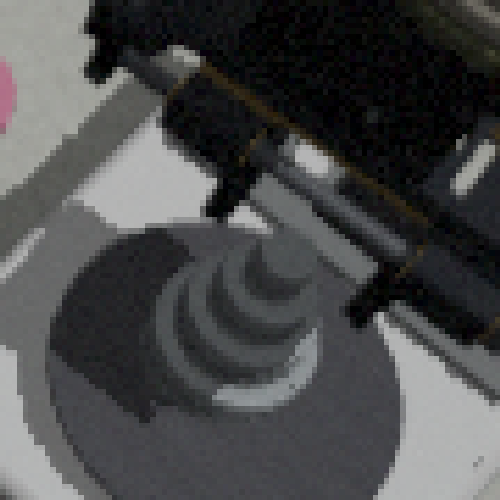

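Tip height doesn't depend on the opening: the tips sit at about z 0.184 with ee_z 0.1734, so the real tip is about 10.5 mm above ee_z. The visual evidence is consistent, so I'll use it. Moving down 25 mm more, then checking.

Request:
carry_out(
  moves=[
    [0,0,0.2,0,0,0],
    [0,0,0.2,0,0,0],
    [0,0,0.12,0,0,0],
    [0,0,0.1,0,0,0],
    [0,0,0,0,0,0],
    [0,0,0,0,0,0],
  ],
)

```text
time: 6.25
ee_pos: [0.4676, 0.2227, 0.1488]
eef_rot: [0.0, 1.0, 0.0, 0.0]
ft_force: [-0.1, -0.4, 0.4]
width: 0.0499
grip_force: 0.0
```

Run:
```python
from bench import read_state, viewer, r
from h import *
c=viewer.camera("scene"); s=read_state(); print(s["ee_pos"],s["width"],s["ft_force"])
tips(c,.467,.223,.13,.26)
```

```text
[0.46765792 0.22270436 0.14888933] 0.049961422264177005 [0.45312714 0.81477946 0.40078321]
side -1 [[478, 193, 159], [479, 191, 159], [478, 197, 162], [477, 196, 162], [478, 194, 163], [480, 190, 163], [479, 192, 164], [479, 193, 166], [478, 195, 167], [479, 191, 167], [479, 192, 171], [479, 197, 171], [479, 194, 172], [477, 195, 172]]
side 1 [[479, 255, 159], [479, 253, 160], [478, 249, 162], [478, 251, 162], [480, 254, 164], [478, 250, 164], [480, 255, 166], [477, 252, 166], [478, 249, 168], [481, 253, 168], [477, 250, 169], [479, 255, 170], [480, 254, 170], [477, 249, 172]]
```

Request:
carry_out(
  moves=[
    [0,0,0,0,0,0],
    [0,0,0,0,0,0],
    [0,0,0,0,0,0],
    [0,0,0,0,0,0],
    [0,0,0,0,0,0],
    [0,0,0,0,0,0],
    [0,0,0,0,0,0],
    [0,0,0,0,0,0],
  ],
  fingers=10,
  force=15,
)

```text
time: 7.3
ee_pos: [0.4675, 0.2226, 0.1487]
eef_rot: [0.0, 1.0, 0.0, -0.0]
ft_force: [0.2, -1.8, 0.8]
width: 0.0215
grip_force: 15.0
```

Gripped: width 21.5 mm at 15 N. Lift and carry it to above seat22.

Request:
carry_out(
  moves=[
    [0,0,-0.2,0,0,0],
    [0,0,-0.4,0,0,0],
    [0,0,-0.4,0,0,0],
    [-0.029,-0.678,0,0,0,0],
    [-0.029,-0.678,0,0,0,0],
    [-0.029,-0.678,0,0,0,0],
    [-0.029,-0.678,0,0,0,0],
    [-0.029,-0.678,0,0,0,0],
    [-0.029,-0.678,0,0,0,0],
    [-0.029,-0.678,0,0,0,0],
    [-0.029,-0.678,0,0,0,0],
    [-0.029,-0.678,0,0,0,0],
    [-0.029,-0.678,0,0,0,0],
    [0,0,0.6,0,0,0],
    [0,0,0.8,0,0,0],
    [0,0,0.8,0,0,0],
    [0,0,0.8,0,0,0],
    [0,0,0.6,0,0,0],
    [0,0,0,0,0,0],
    [0,0,0,0,0,0],
  ],
)

```text
time: 9.8
ee_pos: [0.48, -0.0485, 0.0461]
eef_rot: [0.0, 1.0, 0.0, 0.001]
ft_force: [-0.1, 0.7, -0.6]
width: 0.0213
grip_force: 15.0
```

```bash
cat > chk.py <<'E'
import sys
from bench import read_state, viewer, r
from h import *
x,y,nm=float(sys.argv[1]),float(sys.argv[2]),sys.argv[3]
c=viewer.camera("scene"); s=read_state(); print(s["ee_pos"].round(4),s["width"],s["ft_force"])
q=R.from_quat(c["orientation"]).inv().apply(np.array([x,y,.03])-c["xyz"])
u=int(q[0]/q[2]*c["fx"]+c["cx"]);v=int(q[1]/q[2]*c["fy"]+c["cy"])
tips(c,x,y,.012,.2)
v=max(v,45)
cv2.imwrite(f"pics/{nm}.png",cv2.resize(c["pixels"][v-40:v+40,u-40:u+40,::-1],(480,480),interpolation=cv2.INTER_NEAREST))
E
python3 chk.py .479 -.0485 p22
```

```text
[ 0.4801 -0.0485  0.0461] 0.02120514794184774 [-0.59660894 -0.11745456 -0.73478222]
side -1 [[488, -59, 56], [490, -60, 57], [485, -59, 57], [488, -62, 58], [491, -63, 59], [485, -59, 62], [490, -58, 65], [492, -63, 66], [490, -61, 66], [489, -62, 68], [486, -58, 69], [489, -52, 69], [490, -58, 70], [492, -63, 70]]
side 1 [[485, -28, 57], [490, -34, 57], [489, -28, 59], [492, -29, 60], [490, -34, 62], [491, -30, 63], [489, -28, 64], [490, -34, 67], [491, -30, 68], [489, -35, 70], [490, -28, 70], [492, -30, 75], [477, -4, 132], [459, -5, 132]]
```

View pics/p22.png

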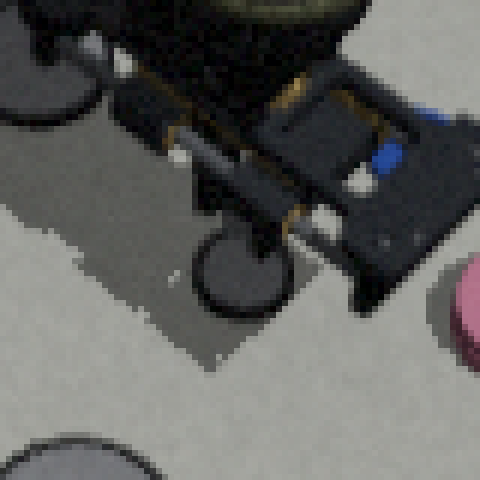

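The crop shows the blank seat22 at (243,272) directly below the closed fingers at (210,195) and (265,240). The disc is still held (21 mm, 15 N). The blue part and the pink disc are off to the side. Lowering it.

Request:
carry_out(
  moves=[
    [0.02,0,0.3,0,0,0],
    [0,0,0.3,0,0,0],
    [0,0,0.2,0,0,0],
    [0,0,0.13,0,0,0],
    [0,0,0.08,0,0,0],
    [0,0,0.05,0,0,0],
    [0,0,0.03,0,0,0],
    [0,0,0,0,0,0],
    [0,0,0,0,0,0],
  ],
)

```text
time: 10.98
ee_pos: [0.4783, -0.0486, 0.0016]
eef_rot: [0.0, 1.0, 0.0, 0.0]
ft_force: [-3.1, -0.4, 6.4]
width: 0.0215
grip_force: 15.0
```

It has touched the floor (6 N). Release and retreat, then back to the stack for w36.

Request:
carry_out(
  moves=[
    [0,0,-0.02,0,0,0],
    [0,0,0,0,0,0],
    [0,0,0,0,0,0],
    [0,0,0,0,0,0],
    [0,0,0,0,0,0],
    [0,0,-0.3,0,0,0],
    [0,0,-0.6,0,0,0],
    [0,0,-0.9,0,0,0],
    [0,0,-0.9,0,0,0],
    [0,0,-0.9,0,0,0],
    [0,0,-0.8,0,0,0],
    [0,0,0,0,0,0],
  ],
  fingers=45,
)

```text
time: 12.48
ee_pos: [0.4796, -0.0488, 0.1809]
eef_rot: [0.0, 1.0, 0.0, 0.003]
ft_force: [-0.3, 1.0, -0.2]
width: 0.0449
grip_force: 0.0
```

Request:
carry_out(
  moves=[
    [0.032,0.68,0,0,0,0],
    [0.032,0.68,0,0,0,0],
    [0.032,0.68,0,0,0,0],
    [0.032,0.68,0,0,0,0],
    [0.032,0.68,0,0,0,0],
    [0.032,0.68,0,0,0,0],
    [0.032,0.68,0,0,0,0],
    [0.032,0.68,0,0,0,0],
    [0.032,0.68,0,0,0,0],
    [0.032,0.68,0,0,0,0],
    [0,0,0.3,0,0,0],
    [0,0,0.4,0,0,0],
    [0,0,0.3,0,0,0],
    [0,0,0.2,0,0,0],
    [0,0,0.1,0,0,0],
    [0,0,0.1,0,0,0],
    [0,0,0,0,0,0],
    [0,0,0,0,0,0],
  ],
  fingers=65,
)

```text
time: 14.72
ee_pos: [0.4657, 0.2235, 0.1221]
eef_rot: [0.0, 1.0, 0.0, 0.0]
ft_force: [-0.0, 0.0, -1.6]
width: 0.0649
grip_force: 0.0
```

```bash
python3 chk.py .467 .223 p22b >/dev/null
python3 - <<'E'
from bench import read_state, viewer, r
from h import *
s=read_state(); print(s["ee_pos"],s["width"])
c=viewer.camera("scene"); W=cloud(c); np.savez("scene3.npz",**c)
tips(c,.467,.223,.11,.25)
for s,z,x,y,h in((22,.029,.479,-.0485,.03),(36,.152,.467,.223,.022),(50,.128,.467,.223,.03)):
    p=W[(abs(W[...,2]-z)<.004)&(abs(W[...,0]-x)<h)&(abs(W[...,1]-y)<h)]; (a,b),q=cv2.minEnclosingCircle(p[:,:2].astype(np.float32)); print(s,len(p),a,b,2*q,p[:,2].mean())
E
```

```text
[0.46568844 0.22353802 0.12214438] 0.06513972973018939
side -1 [[473, 191, 133], [476, 188, 133], [476, 189, 135], [476, 182, 135], [478, 183, 135], [477, 185, 135], [476, 186, 136], [477, 184, 138], [476, 188, 139], [475, 190, 140], [476, 185, 140], [463, 191, 142], [477, 183, 143], [477, 187, 144]]
side 1 [[477, 262, 134], [477, 259, 134], [477, 263, 135], [476, 258, 136], [474, 257, 136], [478, 260, 138], [476, 259, 138], [478, 265, 140], [476, 261, 140], [476, 258, 141], [478, 262, 141], [477, 263, 142], [475, 259, 143], [476, 257, 144]]
22 48 0.4769631624221802 -0.04742230474948883 0.021622058004140854 0.02754387219994049
36 154 0.46650588512420654 0.2221292108297348 0.03696019574999809 0.1509437997939505
50 158 0.46817344427108765 0.223784402012825 0.049281682819128036 0.12711280638111505
```

w22 sits in its seat at (0.477,-0.0475), with its top at about 0.029 and 2.6 mm off centre, which is fine. Raise 2.5 mm and grip w36.

Request:
carry_out(
  moves=[
    [-0.03,-0.01,-0.065,0,0,0],
    [0,0,0,0,0,0],
    [0,0,0,0,0,0],
  ],
)

```text
time: 15.2
ee_pos: [0.4667, 0.223, 0.1245]
eef_rot: [0.0, 1.0, 0.0, 0.0]
ft_force: [0.8, 0.2, 0.2]
width: 0.0653
grip_force: 0.0
```

Request:
carry_out(
  moves=[
    [0,0,0,0,0,0],
    [0,0,0,0,0,0],
    [0,0,0,0,0,0],
    [0,0,0,0,0,0],
    [0,0,0,0,0,0],
    [0,0,0,0,0,0],
    [0,0,0,0,0,0],
    [0,0,0,0,0,0],
  ],
  fingers=20,
  force=25,
)

```text
time: 16.2
ee_pos: [0.4667, 0.223, 0.1244]
eef_rot: [0.0, 1.0, 0.0, -0.0]
ft_force: [-0.2, -0.4, 0.2]
width: 0.0356
grip_force: 25.0
```

Request:
carry_out(
  moves=[
    [0,0,-0.2,0,0,0],
    [0,0,-0.4,0,0,0],
    [0,0,-0.4,0,0,0],
    [-0.252,-0.791,0,0,0,0],
    [-0.252,-0.791,0,0,0,0],
    [-0.252,-0.791,0,0,0,0],
    [-0.252,-0.791,0,0,0,0],
    [-0.252,-0.791,0,0,0,0],
    [-0.252,-0.791,0,0,0,0],
    [-0.252,-0.791,0,0,0,0],
    [-0.252,-0.791,0,0,0,0],
    [-0.252,-0.791,0,0,0,0],
    [-0.252,-0.791,0,0,0,0],
    [-0.252,-0.791,0,0,0,0],
    [-0.252,-0.791,0,0,0,0],
    [-0.252,-0.791,0,0,0,0],
    [-0.252,-0.791,0,0,0,0],
    [-0.252,-0.791,0,0,0,0],
    [0,0,0,0,0,0],
    [0,0,0,0,0,0],
  ],
)

```text
time: 18.7
ee_pos: [0.618, -0.251, 0.165]
eef_rot: [-0.0, 1.0, 0.0, 0.0]
ft_force: [-0.0, 0.2, -2.2]
width: 0.0351
grip_force: 25.0
```

Request:
carry_out(
  moves=[
    [0,0,0.4,0,0,0],
    [0,0,0.7,0,0,0],
    [0,0,0.8,0,0,0],
    [0,0,0.8,0,0,0],
    [0,0,0.5,0,0,0],
    [0,0,0.3,0,0,0],
    [0,0,0.2,0,0,0],
    [0,0,0,0,0,0],
    [0,0,0,0,0,0],
  ],
)

```text
time: 19.82
ee_pos: [0.6183, -0.2519, 0.0173]
eef_rot: [0.0, 1.0, -0.0, 0.001]
ft_force: [-0.1, -0.7, -1.2]
width: 0.0353
grip_force: 25.0
```

Request:
carry_out(
  moves=[
    [0,0,0.15,0,0,0],
    [0,0,0.1,0,0,0],
    [0,0,0.06,0,0,0],
    [0,0,0.04,0,0,0],
    [0,0,0.03,0,0,0],
    [0,0,0,0,0,0],
    [0,0,0,0,0,0],
  ],
)

```text
time: 20.7
ee_pos: [0.6177, -0.2517, 0.0015]
eef_rot: [0.0, 1.0, 0.0, 0.0]
ft_force: [-2.3, 0.4, 4.3]
width: 0.0351
grip_force: 25.0
```

Request:
carry_out(
  moves=[
    [0,0,-0.01,0,0,0],
    [0,0,0,0,0,0],
    [0,0,0,0,0,0],
    [0,0,0,0,0,0],
    [0,0,0,0,0,0],
    [0,0,-0.3,0,0,0],
    [0,0,-0.6,0,0,0],
    [0,0,-0.9,0,0,0],
    [0,0,-0.9,0,0,0],
    [0,0,-0.8,0,0,0],
    [0,0,-0.4,0,0,0],
    [0,0,0,0,0,0],
  ],
  fingers=60,
)

```text
time: 22.2
ee_pos: [0.6182, -0.2519, 0.1586]
eef_rot: [0.0, 1.0, -0.0, 0.001]
ft_force: [0.1, 0.3, -0.5]
width: 0.06
grip_force: 0.0
```

Request:
carry_out(
  moves=[
    [0.252,0.792,0,0,0,0],
    [0.252,0.792,0,0,0,0],
    [0.252,0.792,0,0,0,0],
    [0.252,0.792,0,0,0,0],
    [0.252,0.792,0,0,0,0],
    [0.252,0.792,0,0,0,0],
    [0.252,0.792,0,0,0,0],
    [0.252,0.792,0,0,0,0],
    [0.252,0.792,0,0,0,0],
    [0.252,0.792,0,0,0,0],
    [0.252,0.792,0,0,0,0],
    [0.252,0.792,0,0,0,0],
    [0.252,0.792,0,0,0,0],
    [0.252,0.792,0,0,0,0],
    [0.252,0.792,0,0,0,0],
    [0,0,0,0,0,0],
    [0,0,0,0,0,0],
  ],
  fingers=78,
)

```text
time: 24.32
ee_pos: [0.4664, 0.2228, 0.1566]
eef_rot: [0.0, 1.0, -0.001, -0.001]
ft_force: [0.0, 0.8, 0.0]
width: 0.078
grip_force: 0.0
```

Request:
carry_out(
  moves=[
    [0,0,0.3,0,0,0],
    [0,0,0.4,0,0,0],
    [0,0,0.3,0,0,0],
    [0,0,0.2,0,0,0],
    [0,0,0.1,0,0,0],
    [0,0,0.1,0,0,0],
    [0,0,0,0,0,0],
    [0,0,0,0,0,0],
  ],
)

```text
time: 25.32
ee_pos: [0.4669, 0.2237, 0.102]
eef_rot: [0.0, 1.0, 0.0, 0.0]
ft_force: [-0.7, 0.9, -0.5]
width: 0.078
grip_force: 0.0
```

```bash
cat > st.py <<'E'
from bench import read_state, viewer, r
from h import *
s=read_state(); print(s["ee_pos"],s["width"])
c=viewer.camera("scene"); W=cloud(c)
for s,z,x,y,h in((22,.029,.479,-.0485,.03),(36,.029,.618,-.2515,.035),(50,.029,.458,-.195,.04),(64,.029,.619,-.017,.045),(50,.128,.467,.223,.03),(64,.104,.467,.223,.036)):
    p=W[(abs(W[...,2]-z)<.004)&(abs(W[...,0]-x)<h)&(abs(W[...,1]-y)<h)]
    if len(p)<5: continue
    (a,b),q=cv2.minEnclosingCircle(p[:,:2].astype(np.float32)); print(s,len(p),round(a,4),round(b,4),round(2*q,4),p[:,2].mean().round(4))
E
python3 st.py
```

```text
[0.46690565 0.22373856 0.10195833] 0.07800071861891368
22 47 0.4779 -0.048 0.0214 0.0276
36 118 0.6166 -0.25 0.0376 0.0278
50 302 0.4666 0.224 0.0506 0.1269
64 186 0.4666 0.2241 0.0629 0.1032
```

Both placed weights are within 3 mm of their seat centres. Gripping w50.

Request:
carry_out(
  moves=[
    [0,0,0.02,0,0,0],
    [0,0,0,0,0,0],
    [0,0,0,0,0,0],
    [0,0,0,0,0,0],
    [0,0,0,0,0,0],
    [0,0,0,0,0,0],
    [0,0,0,0,0,0],
    [0,0,0,0,0,0],
  ],
  fingers=35,
  force=40,
)

```text
time: 26.38
ee_pos: [0.4667, 0.2236, 0.1009]
eef_rot: [0.0, 1.0, 0.0, 0.0]
ft_force: [-0.9, -0.7, -0.5]
width: 0.049
grip_force: 40.0
```

Request:
carry_out(
  moves=[
    [0,0,-0.2,0,0,0],
    [0,0,-0.4,0,0,0],
    [0,0,-0.4,0,0,0],
    [0.016,-0.748,0,0,0,0],
    [0.016,-0.748,0,0,0,0],
    [0.016,-0.748,0,0,0,0],
    [0.016,-0.748,0,0,0,0],
    [0.016,-0.748,0,0,0,0],
    [0.016,-0.748,0,0,0,0],
    [0.016,-0.748,0,0,0,0],
    [0.016,-0.748,0,0,0,0],
    [0.016,-0.748,0,0,0,0],
    [0.016,-0.748,0,0,0,0],
    [0.016,-0.748,0,0,0,0],
    [0.016,-0.748,0,0,0,0],
    [0.016,-0.748,0,0,0,0],
    [0.016,-0.748,0,0,0,0],
    [0,0,0,0,0,0],
    [0,0,0,0,0,0],
  ],
)

```text
time: 28.75
ee_pos: [0.4578, -0.1948, 0.1414]
eef_rot: [0.0, 1.0, 0.0, 0.0]
ft_force: [-0.5, 0.7, -4.1]
width: 0.0494
grip_force: 40.0
```

Request:
carry_out(
  moves=[
    [0,0,0.4,0,0,0],
    [0,0,0.7,0,0,0],
    [0,0,0.7,0,0,0],
    [0,0,0.6,0,0,0],
    [0,0,0.4,0,0,0],
    [0,0,0.2,0,0,0],
    [0,0,0.1,0,0,0],
    [0,0,0,0,0,0],
    [0,0,0,0,0,0],
  ],
)

```text
time: 29.88
ee_pos: [0.458, -0.1954, 0.0174]
eef_rot: [0.0, 1.0, 0.0, 0.001]
ft_force: [-0.6, 0.5, -4.5]
width: 0.0494
grip_force: 40.0
```

Request:
carry_out(
  moves=[
    [0,0,0.15,0,0,0],
    [0,0,0.1,0,0,0],
    [0,0,0.06,0,0,0],
    [0,0,0.04,0,0,0],
    [0,0,0.03,0,0,0],
    [0,0,0,0,0,0],
    [0,0,0,0,0,0],
  ],
)

```text
time: 30.75
ee_pos: [0.4576, -0.1953, 0.0019]
eef_rot: [0.0, 1.0, 0.0, 0.0]
ft_force: [-2.9, 1.9, 3.9]
width: 0.0489
grip_force: 40.0
```

Contact. Release and go back for w64.

Request:
carry_out(
  moves=[
    [0,0,-0.01,0,0,0],
    [0,0,0,0,0,0],
    [0,0,0,0,0,0],
    [0,0,0,0,0,0],
    [0,0,0,0,0,0],
    [0,0,-0.3,0,0,0],
    [0,0,-0.6,0,0,0],
    [0,0,-0.9,0,0,0],
    [0,0,-0.9,0,0,0],
    [0,0,-0.7,0,0,0],
    [0,0,0,0,0,0],
    [0,0,0,0,0,0],
  ],
  fingers=74,
)

```text
time: 32.25
ee_pos: [0.4573, -0.1951, 0.1378]
eef_rot: [0.0, 1.0, 0.0, -0.0]
ft_force: [-0.6, 0.5, -0.2]
width: 0.0738
grip_force: 0.0
```

Request:
carry_out(
  moves=[
    [-0.016,0.748,0,0,0,0],
    [-0.016,0.748,0,0,0,0],
    [-0.016,0.748,0,0,0,0],
    [-0.016,0.748,0,0,0,0],
    [-0.016,0.748,0,0,0,0],
    [-0.016,0.748,0,0,0,0],
    [-0.016,0.748,0,0,0,0],
    [-0.016,0.748,0,0,0,0],
    [-0.016,0.748,0,0,0,0],
    [-0.016,0.748,0,0,0,0],
    [-0.016,0.748,0,0,0,0],
    [-0.016,0.748,0,0,0,0],
    [-0.016,0.748,0,0,0,0],
    [-0.016,0.748,0,0,0,0],
    [0,0,0,0,0,0],
    [0,0,0,0,0,0],
  ],
  fingers=87,
)

```text
time: 34.25
ee_pos: [0.4664, 0.2226, 0.1372]
eef_rot: [0.001, 1.0, -0.001, -0.001]
ft_force: [-0.9, -1.1, -0.2]
width: 0.087
grip_force: 0.0
```

```bash
python3 st.py
```

```text
[0.46642465 0.22258729 0.13719421] 0.08703696484085781
22 47 0.4776 -0.0483 0.0218 0.0279
36 117 0.6163 -0.2504 0.0382 0.0279
50 206 0.4571 -0.1936 0.0534 0.0278
64 635 0.4663 0.2247 0.0647 0.1031
```

Request:
carry_out(
  moves=[
    [0,0.02,0.3,0,0,0],
    [0,0,0.4,0,0,0],
    [0,0,0.3,0,0,0],
    [0,0,0.25,0,0,0],
    [0,0,0.16,0,0,0],
    [0,0,0.1,0,0,0],
    [0,0,0,0,0,0],
    [0,0,0,0,0,0],
  ],
)

```text
time: 35.3
ee_pos: [0.4669, 0.2245, 0.078]
eef_rot: [0.0, 1.0, 0.0, 0.0]
ft_force: [0.3, -0.1, 1.0]
width: 0.087
grip_force: 0.0
```

Request:
carry_out(
  moves=[
    [0,0,0,0,0,0],
    [0,0,0,0,0,0],
    [0,0,0,0,0,0],
    [0,0,0,0,0,0],
    [0,0,0,0,0,0],
    [0,0,0,0,0,0],
    [0,0,0,0,0,0],
    [0,0,0,0,0,0],
  ],
  fingers=50,
  force=50,
)

```text
time: 36.3
ee_pos: [0.4667, 0.2244, 0.0777]
eef_rot: [0.0, 1.0, 0.0, 0.0]
ft_force: [-0.8, -0.9, 3.1]
width: 0.0631
grip_force: 50.0
```

Request:
carry_out(
  moves=[
    [0,0,-0.2,0,0,0],
    [0,0,-0.4,0,0,0],
    [0,0,-0.4,0,0,0],
    [-0.381,-0.604,0,0,0,0],
    [-0.381,-0.604,0,0,0,0],
    [-0.381,-0.604,0,0,0,0],
    [-0.381,-0.604,0,0,0,0],
    [-0.381,-0.604,0,0,0,0],
    [-0.381,-0.604,0,0,0,0],
    [-0.381,-0.604,0,0,0,0],
    [-0.381,-0.604,0,0,0,0],
    [-0.381,-0.604,0,0,0,0],
    [-0.381,-0.604,0,0,0,0],
    [0,0,0,0,0,0],
    [0,0,0,0,0,0],
  ],
)

```text
time: 38.17
ee_pos: [0.6189, -0.0165, 0.1181]
eef_rot: [-0.0, 1.0, 0.0, -0.0]
ft_force: [-0.0, 0.1, -5.8]
width: 0.063
grip_force: 50.0
```

Request:
carry_out(
  moves=[
    [0,0,0.4,0,0,0],
    [0,0,0.6,0,0,0],
    [0,0,0.6,0,0,0],
    [0,0,0.4,0,0,0],
    [0,0,0.3,0,0,0],
    [0,0,0.1,0,0,0],
    [0,0,0,0,0,0],
    [0,0,0,0,0,0],
  ],
)

```text
time: 39.17
ee_pos: [0.6196, -0.0173, 0.0224]
eef_rot: [0.0, 1.0, 0.0, 0.001]
ft_force: [-0.5, 0.1, -5.2]
width: 0.063
grip_force: 50.0
```

Down about 20 mm, slow at the end.

Request:
carry_out(
  moves=[
    [0,0,0.2,0,0,0],
    [0,0,0.12,0,0,0],
    [0,0,0.08,0,0,0],
    [0,0,0.05,0,0,0],
    [0,0,0.03,0,0,0],
    [0,0,0.02,0,0,0],
    [0,0,0,0,0,0],
    [0,0,0,0,0,0],
  ],
)

```text
time: 40.17
ee_pos: [0.619, -0.0173, 0.0028]
eef_rot: [0.0, 1.0, 0.0, -0.0]
ft_force: [-6.9, 0.2, 7.1]
width: 0.0628
grip_force: 50.0
```

Request:
carry_out(
  moves=[
    [0,0,-0.01,0,0,0],
    [0,0,0,0,0,0],
    [0,0,0,0,0,0],
    [0,0,0,0,0,0],
    [0,0,0,0,0,0],
    [0,0,-0.3,0,0,0],
    [0,0,-0.6,0,0,0],
    [0,0,-0.9,0,0,0],
    [0,0,-0.9,0,0,0],
    [0,0,-0.9,0,0,0],
    [0,0,-0.7,0,0,0],
    [0,0,0,0,0,0],
    [0,0,0,0,0,0],
  ],
  fingers=82,
)

```text
time: 41.8
ee_pos: [0.6187, -0.0172, 0.1738]
eef_rot: [0.0, 1.0, 0.0, -0.0]
ft_force: [-0.3, -0.6, 0.1]
width: 0.0822
grip_force: 0.0
```

Request:
carry_out(
  moves=[
    [0.5,0.7,0,0,0,0],
    [0.5,0.7,0,0,0,0],
    [0.5,0.7,0,0,0,0],
    [0.5,0.7,0,0,0,0],
    [0.5,0.7,0,0,0,0],
    [0.5,0.7,0,0,0,0],
    [0,0.7,0,0,0,0],
    [0,0.7,0,0,0,0],
    [0,0,0,0,0,0],
    [0,0,0,0,0,0],
  ],
)

```text
time: 43.05
ee_pos: [0.4989, 0.2058, 0.1733]
eef_rot: [0.001, 1.0, -0.001, -0.001]
ft_force: [-0.4, 0.2, -0.1]
width: 0.0819
grip_force: 0.0
```

```bash
python3 st.py
python3 - <<'E'
from bench import viewer
import cv2
c=viewer.camera("scene"); cv2.imwrite("pics/end.png",cv2.resize(c["pixels"][80:340,160:400,::-1],None,fx=2.3,fy=2.3))
E
```

```text
[0.49886623 0.20576431 0.17329456] 0.08187368380132128
22 49 0.4774 -0.0483 0.0223 0.0278
36 117 0.6183 -0.2505 0.0364 0.0276
50 206 0.4571 -0.1946 0.0503 0.0279
64 485 0.6179 -0.0159 0.0645 0.0281
```

View pics/end.png

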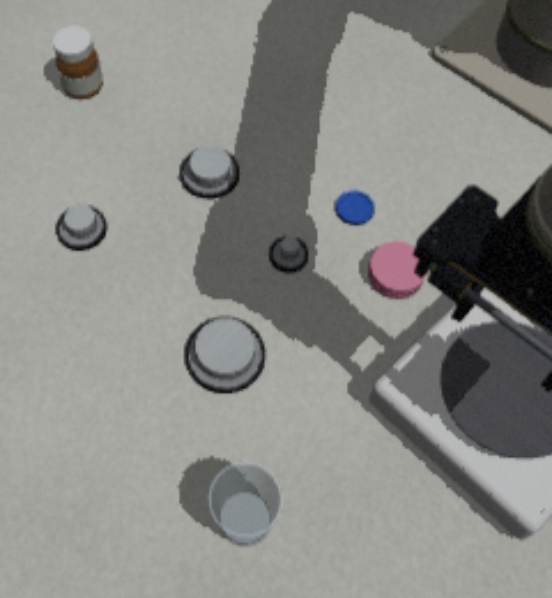

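Each weight lies flat and centred in its own seat: 64 at (225,350), 50 at (210,168), 36 at (80,225) and 22 at (289,250). The beaker and jar are still standing where they were. The arm is clear of everything, so I'm handing in.

```bash
python3 -c "
from bench import r
print(r.close_job())"
```

```text
the job is handed in; nothing more can be done
None
```

All four weights are in their own seats, flat and about 3 mm or less off centre by camera, and the job is handed in; the hand-in returned no verdict.

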